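Clamp a watch case in the bench case holder

TASK

Slide the round watch case along the flat plate of the case holder, without lifting it off the plate, until it sits between the four pins against the small stop. Then turn the sleeve under the plate clockwise (seen from above; an upright post on it serves as its handle) until both jaws clamp the case firmly, and leave it clamped. Leave the loupe, the little jar and the screwdriver beside the holder where they are.

Things in the scene. Friction and masses are not known exactly. Their poses are not given: they have to be found in the camera images.
- chuck: Case holder, fixed to the bench: aluminium plate on a round foot. Origin on the sleeve's axis at bench height, z up. In its frame: plate top z 40 mm, x -50 to 50, y -36 to 165 mm; the case starts on the +y part and is slid towards -y. The stop is a steel block on the plate, 24 mm wide, 9 mm high, face at y = -21 mm: a case resting on it is centred on the axis within 1 mm.
- plate_center (a point): Point on the plate's top (40 mm above the bench) on the sleeve's axis, midway between the jaws: where the centre of the underside of the clamped case belongs. Axes as the holder's.
- watch_case: The watch case: a plain round steel disc 40 mm in diameter and 11 mm thick with a white dial on top, no lugs, 75 g or so, lying loose on the plate. Origin at the centre of its underside, z up.
- sleeve (a joint): Turn (rad) of the sleeve, a knurled steel ring of 140 mm diameter under the plate (z 13 to 31 mm). 0 = jaws open, starts at 0 to 0.3; grows clockwise seen from above and closes both jaws together, 10 mm each per rad. The pins meet a centred case at about 1.5; with no case it runs to 1.9. Stiff (about 3 N at the post), stays where it is left.
- post_top (a point): Centre of the top of the sleeve's handle: an upright steel post 16 mm in diameter, 110 mm from the axis, free from 28 to 80 mm above the bench, on a 12 mm thick radial arm (z 16 to 28 mm). In the holder's frame it stands at 262 degrees (from +x towards +y) at joint value 0 and at about 176 degrees when the case is clamped.
- jaw_a: Jaw on the +x side: a dark block 11 x 38 x 10 mm and in front of it two upright black pins, 8 mm in diameter, rising 14 mm above the plate, at y = -14 and +14 mm in the holder's frame. Pin axes at x = 34.5 mm fully open, 19.5 mm when touching a centred case. Its origin is at the holder's origin when open and shifts with the jaw.
- jaw_b: Jaw on the -x side, the mirror image of jaw_a, moving together with it. Its origin is likewise at the holder's origin when open.
- loupe: Black eye loupe, 36 mm in diameter, 30 mm high, standing on the bench at the +x side of the plate. Origin at the centre of its underside.
- oil_jar: Small clear jar with a white cap, 34 mm in diameter, 32 mm high, on the bench beyond the sleeve on the +x side. Origin at the centre of its underside.
- driver: Small screwdriver, 120 mm long, lying on the bench at the -x side of the plate. Origin at its underside, about mid-length.

How it is judged (in metres and radians):
On the way:
1. the case lies home between the open jaws (within 8 mm of the plate's centre point), the sleeve not yet past 0.9 rad (horizontal distance between watch_case and plate_center below 0.008 m and value of joint sleeve below 0.9 rad), for 0.2 s.
At the end, for the whole second after the job is handed in: The watch case lies flat on the plate (within 2 mm of its top, tilt under 0.08 rad), centred within 3 mm of the plate's centre point, at rest, the sleeve turned past 1.35 rad and each jaw pressing on the case with more than 3 N (horizontal distance between watch_case and plate_center below 0.003 m and z of watch_case in the frame of plate_center between -0.002 and 0.002 m and angle between watch_case's own z axis and vertical below 0.08 rad and contact force between each of jaw_a, jaw_b and watch_case above 3 N and value of joint sleeve above 1.35 rad and linear speed of watch_case below 0.01 m/s); the robot touches nothing.
It fails at once if the watch case is lifted more than 8 mm off the plate (z of watch_case in the frame of plate_center above 0.008 m).
It fails at once if the loupe, the jar or the screwdriver is moved by more than 30 mm (distance of any of loupe, oil_jar, driver from where it was at the start of the episode above 0.03 m).
It also fails if it takes over 64 s, if anything falls off the work surface, if the arm or the gripper's body presses on something with over 40 N, if the wrist force passes 120 N, or if a joint passes its speed limit or range.

ROBOT

A 7-joint arm with a two-finger parallel gripper is mounted at the origin on the work surface. World frame = base frame: x ahead of the robot, y to its left, z up, the work surface at z = 0. Lengths are in mm, angles in rad, forces in N, time in s.
With the tool pointing down it reaches from about 400 to 875 mm from the base axis. Payload 6.5 kg.
Tool frame: the origin (TCP) lies at the very end of the fingers, on their centre line; the grasp point (between the pads) lies 19 mm behind it; z points along the fingers, y is the line along which they close (so a half turn about z gives the same grasp; the last joint's range is limited). The gripper opens to 85 mm and grips with 20 to 120 N. Pads are 22 mm wide; open, the fingers measure 114 mm over their backs; the gripper's body (76 mm by 85 mm) begins 54 mm behind the grasp point. The pads swing forward as they close: fully open they stand 13 mm farther back than shut.
Start: joints at [1.279, 0.536, -0.004, 1.538, 0.003, 1.067, -0.071], TCP at [145.522, -633.493, 231.29] pointing down, gripper open.
Joint ranges: [-2.7, 2.7], [-0.37, 2.16], [-1.27, 1.26], [0.24, 2.4], [-1.31, 4.45], [0.19, 1.91], [-2.76, 2.76]. Speed limits (rad/s): [2.39, 2.39, 3.14, 3.14, 3.14, 3.14, 3.14].

INTERFACE

Orientations are given as a unit quaternion [x, y, z, w].
In Python, from workcell import bot gives the robot as it stands. The module is installed in compiled form; this text tells all that it offers.
- The arm moves only by the tool jog_arm, never from a script. Its argument "plan" is one flat list of numbers, 4 for each row, row after row: the shift along the tool's x, y, z in mm, then the turn about the tool's z in degrees. A call has 1 to 20 rows; each row shifts and turns the commanded pose from where the row before left it, along the tool's axes as they then stand; what a row does not reach is not made up. A row lasts 1/12 s, in which the tool goes at most 41.7 mm and 7.16 degrees, less where a joint would pass 70% of its speed; a pose out of reach is approached as far as the arm can. A call with a gripper value outside its range is refused whole. "hand" is the finger opening in mm, from 0 to 85.4, set as the call begins (left out, the last holds). The fingers move at their own pace and stop on an object; "grip_force" is the grip in N (left out, the last holds). Time passes only in rows, so rows that do not move let the fingers close. It gives the time, the measured TCP pose, the force, the opening and the grip force at its end, in the units of the state.
- bot.observe(): the state, without advancing time (a new reading comes with each control period).
- bot.grab_frame(name): name is "scene" or "side" or "wrist"; returns a dict with "image" (420x560x3 uint8, red, green, blue), "depth" (420x560 float32, mm along the optical axis (not along the pixel's ray), 0 where there is no reading), "camera_matrix" (3x3 intrinsics, pixels), "T" (4x4, takes a point from camera to world coordinates); the wrist camera has in their place "tool_from_camera" (4x4, takes a point from camera to tool coordinates, whose origin is the TCP and whose axes are the flange's). Camera axes: x right, y up, looking along -z (the intrinsics and any distortion apply to the point x, -y, -z); pixel columns grow to the right and rows downward; lengths in mm; the calibration is good to about 2 mm. A picture is of the moment at which its call begins: read the wrist's pose just before it.
- bot.finish_job(): hands the job in; it is judged then, once.
The state is a dict: "t": time; "qpos": joint angles; "joint_vel": joint speeds; "joint_efforts": joint torques, N m; "ee_pos": TCP position; "tool_rot": TCP orientation; "ft_force": force on the tool from outside, world axes, zero at the start; "wrist_torque": the same for the moment, N m; "opening": finger opening in mm; "finger_force": force on a finger pad.
Only numpy, scipy, OpenCV 4.12 (cv2) and the standard library are available. Lean on these libraries where they do the work, as an engineer would, in place of code of your own. Each camera call takes 0.05 s, during which the arm holds its last target. There are 200 camera calls.

## Working session

There is one attempt and no reset: what is moved stays moved. The work goes in short steps, Python scripts to look and compute and a tool call to move; the robot and the scene stay as the last step left them, time stands still between calls to the robot, and variables do not carry over. Pictures are saved under pics/ and viewed, at most 10 in all, crops included, and the job is handed in when it is done.

Besides the shell and the picture viewer there is one more tool, called after "Call:" as name(argument=value, ...), one argument or row to a line, values as JSON. jog_arm: Moves the arm, as the interface text tells. Its arguments: {"type":"object","properties":{"plan":{"type":"array"},"hand":{"type":"number"},"grip_force":{"type":"number"}},"required":["plan"]}

```bash
mkdir -p pics
cat > h.py <<'E'
import numpy as np, cv2, pickle
from workcell import bot
def snap(names=("scene","side","wrist"),tag="0"):
    out={}
    for n in names:
        o=bot.observe(); f=bot.grab_frame(n); f=dict(f); f['o']=o; out[n]=f
        cv2.imwrite(f"pics/{n}{tag}.png",f['image'][:,:,::-1])
    pickle.dump(out,open(f"f{tag}.pkl","wb")); return out
def load(t): return pickle.load(open(f"f{t}.pkl","rb"))
def Tw(f):
    if 'T' in f: return np.array(f['T'])
    from scipy.spatial.transform import Rotation as R
    M=np.eye(4); M[:3,:3]=R.from_quat(f['o']['tool_rot']).as_matrix(); M[:3,3]=f['o']['ee_pos']
    return M@np.array(f['tool_from_camera'])
def ray(f,u,v):
    K=np.array(f['camera_matrix']); T=Tw(f)
    d=np.stack([(np.asarray(u,float)-K[0,2])/K[0,0],-(np.asarray(v,float)-K[1,2])/K[1,1],-np.ones_like(np.asarray(u,float))],-1)
    return T[:3,3],d@T[:3,:3].T
def onz(f,u,v,z):
    o,d=ray(f,u,v); s=(z-o[2])/d[...,2]; return o+d*s[...,None]
def cloud(f):
    D=f['depth']; v,u=np.mgrid[:D.shape[0],:D.shape[1]]; o,d=ray(f,u,v)
    return o+d*D[...,None]
E
python3 - <<'E'
from h import *
o=bot.observe(); print(o)
s=snap()
for n in s: print(n,s[n].keys(),Tw(s[n]).round(2).tolist(),np.array(s[n]['camera_matrix']).tolist())
cv2.imwrite('pics/both0.png',cv2.resize(np.vstack([np.hstack([s['scene']['image'],s['side']['image']]),np.hstack([s['wrist']['image'],s['wrist']['image']*0])])[:,:,::-1],(800,600)))
E
```

```text
{'t': 0.0, 'qpos': array([ 1.27878609,  0.53719507, -0.00441283,  1.53887513,  0.00258691,
        1.06730471, -0.07122157]), 'joint_vel': array([-1.78416120e-03,  1.66741406e-04,  2.01324406e-03,  5.18505374e-04,
        8.77330634e-05, -7.92340046e-04,  4.41424202e-04]), 'joint_efforts': array([-4.11756519e-04, -5.83410001e+01,  1.04810648e+00, -2.59098655e+01,
        1.21570216e-02,  9.64291685e-03,  2.44806125e-05]), 'ee_pos': array([ 145.35910381, -632.88244077,  230.3938248 ]), 'tool_rot': array([ 9.93631361e-01,  1.12676216e-01, -1.65344279e-04, -8.72764245e-04]), 'ft_force': array([ 0.34860176, -0.05247851, -0.56440298]), 'wrist_torque': array([-0.00183681, -0.04580327, -0.00390331]), 'finger_force': 0.0, 'opening': 85.35814379387509}
scene dict_keys(['image', 'depth', 'camera_matrix', 'T', 'o']) [[-0.59, -0.54, 0.61, 1155.91], [0.81, -0.39, 0.44, 363.16], [-0.0, 0.75, 0.66, 685.85], [0.0, 0.0, 0.0, 1.0]] [[509.75148201223584, 0.0, 271.53402611240426], [0.0, 509.75148201223584, 198.34390149952145], [0.0, 0.0, 1.0]]
side dict_keys(['image', 'depth', 'camera_matrix', 'T', 'o']) [[0.98, 0.14, -0.14, 497.06], [-0.2, 0.72, -0.67, -473.69], [0.01, 0.68, 0.73, 561.53], [0.0, 0.0, 0.0, 1.0]] [[382.2812750091205, 0.0, 285.5825942239849], [0.0, 382.2812750091205, 212.83115679671442], [0.0, 0.0, 1.0]]
wrist dict_keys(['image', 'depth', 'camera_matrix', 'tool_from_camera', 'o']) [[0.22, 0.92, 0.31, 226.24], [-0.97, 0.21, 0.07, -613.64], [-0.0, -0.32, 0.95, 372.77], [0.0, 0.0, 0.0, 1.0]] [[336.6021358687962, 0.0, 275.8042218125501], [0.0, 336.6021358687962, 211.80333489895955], [0.0, 0.0, 1.0]]
```

View pics/both0.png

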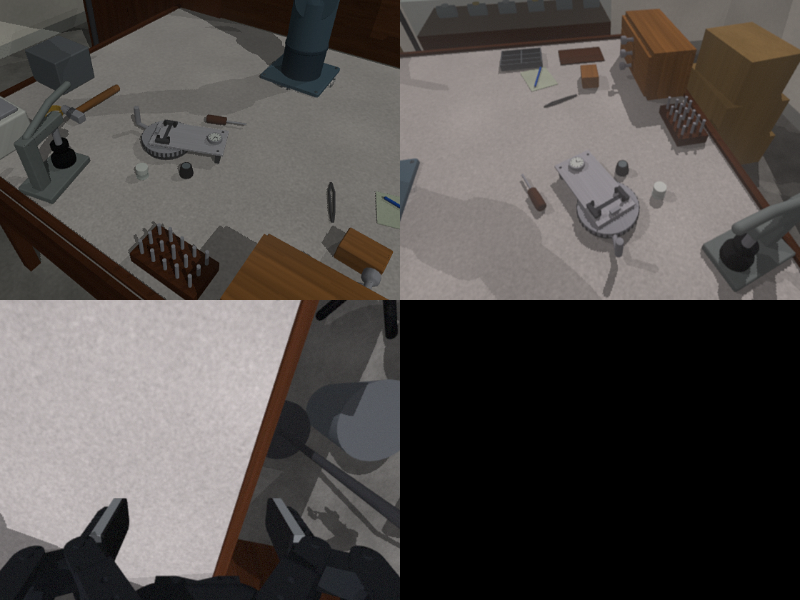

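The scene view shows the holder around pixel (255,190), with the case at about (300,193). In the side view the holder is around (270,270), the case at about (246,228) and the post at about (305,335). Next I'll zoom in on both.

Run:
```python
from h import *
s=load("0")
a=s['scene']['image'][130:270,170:360]; b=s['side']['image'][190:370,160:400]
a=cv2.resize(a,(400*1,295),interpolation=cv2.INTER_CUBIC); a=cv2.resize(s['scene']['image'][130:270,170:360],None,fx=4,fy=4,interpolation=3)[:,:760]
b=cv2.resize(b,None,fx=3,fy=3,interpolation=3)
cv2.imwrite('pics/za.png',a[:,:,::-1]);cv2.imwrite('pics/zb.png',b[:,:,::-1])
for n in('scene','side'):
    P=cloud(s[n]); 
    m=(abs(P[...,2]-40)<4)&(s[n]['depth']>0)&(abs(P[...,0]-600)<300)&(abs(P[...,1])<400)
    print(n,m.sum(),P[m].min(0),P[m].max(0),np.median(P[m],0))
    v,u=np.where(m);print(u.min(),u.max(),v.min(),v.max())
```

```text
scene 4200 [ 470.03430128 -338.21598315   36.00866996] [899.71241973 399.87753661  43.99755001] [573.24189847 -85.33782699  40.13095024]
56 512 166 400
side 6475 [ 466.04215738 -340.65341781   36.00068705] [899.64760297 399.95708385  43.98957225] [ 566.09703075 -108.6720213    39.37185797]
216 533 95 376
```

View pics/za.png

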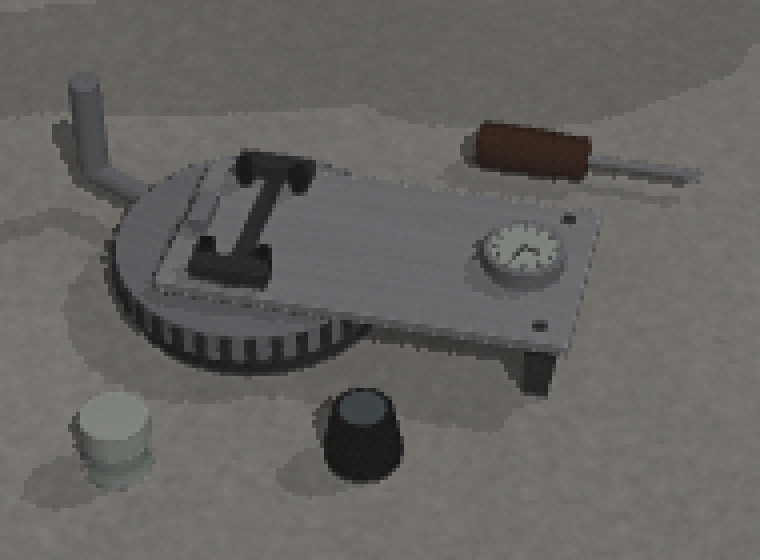

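View pics/zb.png

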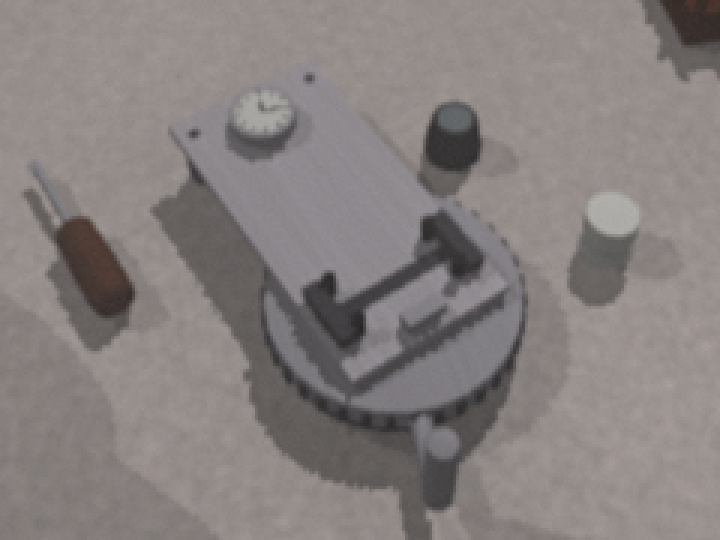

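The scene zoom shows the case top at (301,191.8), the post top at (191,150), and plate corners at (320,183), (312.5,217) and (208.7,202.5). The side zoom shows the case at (247.7,227.3), the post at (307.3,337.3), and corners at (217.3,233.3), (263.3,212.7), (276.7,319.3) and (330.7,284).

```bash
cat >> h.py <<'E'
def tri(f1,p1,f2,p2):
    o1,d1=ray(f1,*p1); o2,d2=ray(f2,*p2)
    d1=d1/np.linalg.norm(d1); d2=d2/np.linalg.norm(d2)
    s=np.linalg.lstsq(np.stack([d1,-d2],1),o2-o1,rcond=None)[0]
    a=o1+d1*s[0]; b=o2+d2*s[1]; return (a+b)/2,np.linalg.norm(a-b)
def rigid2(A,B):  # B = R A + t
    A=np.array(A,float);B=np.array(B)[:,:2];a=A-A.mean(0);b=B-B.mean(0)
    th=np.arctan2((a[:,0]*b[:,1]-a[:,1]*b[:,0]).sum(),(a*b).sum())
    R=np.array([[np.cos(th),-np.sin(th)],[np.sin(th),np.cos(th)]]); t=B.mean(0)-R@A.mean(0)
    return th,R,t,(A@R.T+t-B)
E
python3 - <<'E'
from h import *
s=load("0");S,D=s['scene'],s['side']
for n,p,q in (('case',(301,191.75),(247.7,227.3)),('post',(191.2,150),(307.3,337.3)),('c1',(320,183),(217.3,233.3)),('c2',(312.5,217),(263.3,212.7)),('c3',(208.7,202.5),(330.7,284)),
 ('scr1',(312.2,184.5),(224.5,234.3)),('scr2',(305,211.5),(263,215.8)),('jar',(198.5,233.5),(363.7,262)),('loupe',(260.5,231.5),(311.7,229.3))):
    P,e=tri(S,p,D,q); print(n,P.round(1),round(e,1))
C=[(-50,165),(50,165),(50,-36),(-50,-36)]
for nm,f,px,c in (('side',D,[(217.3,233.3),(263.3,212.7),(330.7,284),(276.7,319.3)],C),('scene',S,[(320,183),(312.5,217),(208.7,202.5)],C[:3])):
    B=[onz(f,*p,40) for p in px]; th,R,t,e=rigid2(c,B); print(nm,np.degrees(th).round(2),t.round(1),e.round(1).tolist())
E
```

```text
case [522.  -25.6  48.3] 2.1
post [ 572.4 -258.8   77.9] 1.4
c1 [466.6 -17.3  36. ] 4.3
c2 [555.5  20.9  31.9] 5.7
c3 [ 637.6 -159.8   34.7] 1.2
scr1 [480.2 -25.6  38.4] 1.2
scr2 [554.4   5.5  38.1] 1.4
jar [ 706.7 -124.7   28. ] 1.4
loupe [637.6 -36.4  28.5] 1.6
side 23.02 [ 575.9 -154.8] [[-3.1, 0.2], [0.9, 5.9], [-0.6, -5.0], [2.8, -1.1]]
scene 24.27 [ 581.5 -144.1] [[-0.1, 0.2], [-0.5, 0.9], [0.6, -1.1]]
```

Call:
jog_arm(
  plan=[25.8,-22.6,0,0,25.8,-22.6,0,0,25.8,-22.6,0,0,25.8,-22.6,0,0,25.8,-22.6,0,0,25.8,-22.6,0,0,25.8,-22.6,0,0,25.8,-22.6,0,0,25.8,-22.6,0,0,25.8,-22.6,0,0,25.8,-22.6,0,0,25.8,-22.6,0,0,25.8,-22.6,0,0,25.8,-22.6,0,0,25.8,-22.6,0,0,25.8,-22.6,0,0,25.8,-22.6,0,0,25.8,-22.6,0,0,25.8,-22.6,0,0,25.8,-22.6,0,0],
  hand=18,
)

```text
t: 1.82
ee_pos: [547.8, -76.0, 231.1]
tool_rot: [0.994, 0.113, -0.0, 0.0]
ft_force: [1.0, 0.3, 0.4]
opening: 18.1
finger_force: 0.0
```

Call:
jog_arm(
  plan=[0,0,0,-6.8,0,0,0,-6.8,0,0,0,-6.8,0,0,0,-6.8,0,0,0,-6.8,0,0,0,-6.8,0,0,0,-6.8,0,0,0,-6.8,0,0,0,-6.8,0,0,0,-6.8,0,0,0,-6.8,0,0,0,-6.8,0,0,0,-6.8,0,0,0,-6.8,0,0,0,-6.8,0,0,0,0,0,0,0,0],
)

```text
t: 3.23
ee_pos: [547.0, -77.6, 231.0]
tool_rot: [0.539, 0.842, -0.0, -0.0]
ft_force: [0.8, -0.2, 0.0]
opening: 17.9
finger_force: 0.0
```

Run:
```python
from h import *
s=snap(tag="1"); o=bot.observe(); print(o['ee_pos'],o['tool_rot'],o['qpos'],o['opening'],Tw(s['wrist']).round(2).tolist())
cv2.imwrite('pics/w1.png',cv2.resize(s['wrist']['image'],(800,600),interpolation=3)[:,:,::-1])
```

```text
[547.16145441 -77.4411254  231.24455637] [ 5.38818894e-01  8.42421624e-01 -8.34452071e-05 -1.87296032e-05] [ 0.56060678  0.44998942 -0.65425389  1.77055391  0.31448502  1.02765201
  0.2223591 ] 17.852445819367222 [[0.91, -0.4, -0.13, 513.11], [0.42, 0.86, 0.29, -1.58], [0.0, -0.32, 0.95, 373.45], [0.0, 0.0, 0.0, 1.0]]
```

View pics/w1.png

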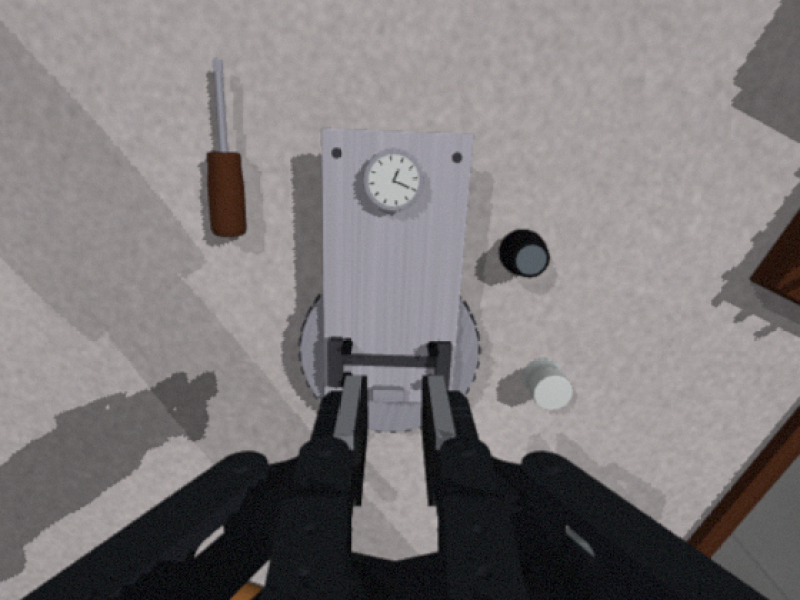

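The wrist view (800x600) shows the case top at (392.5,180), plate corners at (322,128) and (472,133), screws at (336.5,153) and (457,157.5), and pins at (347,346) and (433,346). The jaw bar is at about (391,360) and the stop at about (388,395). The tool is well aligned with the holder.

Run:
```python
from h import *
s=load("1");W=s['wrist'];S,D=s['scene'],s['side']
k=.7
w=lambda u,v,z:onz(W,(u+.5)*k-.5,(v+.5)*k-.5,z)
P=cloud(W); m=(abs(P[...,2]-40)<3)&(W['depth']>0)
n,l,st,c=cv2.connectedComponentsWithStats(m.astype(np.uint8)); i=1+np.argmax(st[1:,4]); q=P[l==i]
print('plate z',np.median(q[:,2]),len(q))
# edges: side edges per row, top edge per column
mm=l==i
L=[];Rr=[]
for v in range(95,225,3):
    u=np.where(mm[v])[0]
    if len(u)>80: L.append(onz(W,u.min()-.5,v,40.));Rr.append(onz(W,u.max()+.5,v,40.))
T=[]
for u in range(235,325,3):
    v=np.where(mm[:,u])[0]; T.append(onz(W,u,v.min()-.5,40.))
def line(p):
    p=np.array(p)[:,:2];vx,vy,x,y=cv2.fitLine(p.astype(np.float32),cv2.DIST_HUBER,0,.01,.01).ravel();return np.degrees(np.arctan2(vy,vx)),np.array([x,y])
for a in(L,Rr,T): print(line(a))
a1,p1=line(L);a2,p2=line(Rr);a3,p3=line(T)
th=np.radians(((a1%180)+(a2%180))/2-90); ex=np.array([np.cos(th),np.sin(th)]);ey=np.array([-ex[1],ex[0]])
x0=((p1@ex)+(p2@ex))/2; y0=p3@ey-165; O=x0*ex+y0*ey
print('th',np.degrees(th),'width',(p2-p1)@ex,'O',O)
h=lambda p:np.array([(p[:2]-O)@ex,(p[:2]-O)@ey,p[2]]).round(1)
# case: dial/steel top by depth
cm=(abs(P[...,2]-51)<3)&(np.hypot(P[...,0]-522,P[...,1]+26)<40)&(W['depth']>0)
print('case depth',cm.sum(),h(np.median(P[cm],0)), h(P[cm].mean(0)))
cc,_=cv2.findContours(((P[...,2]>46)&(np.hypot(P[...,0]-522,P[...,1]+26)<40)).astype(np.uint8),0,2)
print(cv2.minEnclosingCircle(max(cc,key=len)))
for nm,p in (('case',w(392.5,180,51.)),('bar',w(391,360,42.)),('pinL',w(347,345,54.)),('pinR',w(433,345,54.)),('stopface',w(388,388,49.)),('scr1',w(336.5,153,40.)),('scr2',w(457,157.5,40.)),('tcp',W['o']['ee_pos']),('drv',w(227,235,12.)),('loupe',w(530,260,30.)),('jar',w(553,393,32.)),('slvL',w(300,345,31.)),('slvR',w(480,345,31.)),('slvB',w(390,432,31.))): print(nm,h(p))
for nm,p,qq in(('case',(301,191.75),(247.7,227.3)),('post',(191.2,150),(307.3,337.3))):
    X,e=tri(S,p,D,qq);print(nm,h(X),e)
print('case 2view', tri(S,(301,191.75),W,(274.6,125.8)),tri(D,(247.7,227.3),W,(274.6,125.8)))
R=W['o']; print('toolx ang',)
from scipy.spatial.transform import Rotation as Ro
print(np.degrees(np.arctan2(*Ro.from_quat(R['tool_rot']).as_matrix()[[1,0],1])))
```

```text
plate z 39.58628114175406 15210
(np.float32(-67.54316), array([488.9624 , -68.37926], dtype=float32))
(np.float32(-67.47268), array([587.48425 , -46.252182], dtype=float32))
(np.float32(22.59041), array([511.0455   ,   4.2517037], dtype=float32))
th 22.49208 width 99.49237 O [ 575.6062  -147.60132]
case depth 1434 [ -1.7 134.9  50.8] [ -1.7 134.7  50.8]
((237.5, 386.5), 18.560810089111328)
case [ -1.8 134.3  51. ]
bar [ 2.   1.1 42. ]
pinL [-30.4  17.5  54. ]
pinR [31.7 19.9 54. ]
stopface [  0.5 -19.   49. ]
scr1 [-39.5 149.4  40. ]
scr2 [ 40.5 149.6  40. ]
tcp [  0.5  75.7 231.2]
drv [-125.5   86.1   12. ]
loupe [100.9  79.7  30. ]
jar [132.7 -27.8  32. ]
slvL [-68.8   6.   31. ]
slvR [70.5 11.2 31. ]
slvB [  3.6 -69.6  31. ]
case [ -2.8 133.2  48.3] 2.0733002517751387
post [ -45.5 -101.5   77.9] 1.4037301794489336
case 2view (array([522.56624458, -24.22526943,  50.07012124]), np.float64(0.009003402820349766)) (array([522.77606978, -24.50808857,  46.0063822 ]), np.float64(0.1863194461047746))
toolx ang
24.75176259693775
```

Call:
jog_arm(
  plan=[0,0,0,2.25,24.1,-0.6,0,0,24.1,-0.6,0,0,24.1,-0.6,0,0,24.1,-0.6,0,0,0,0,20,0,0,0,20,0,0,0,20,0,0,0,20,0,0,0,20,0,0,0,20,0,0,0,20,0,0,0,15,0,0,0,10,0,0,0,10,0,0,0,6,0,0,0,5,0,0,0,0,0,0,0,0,0],
)

```text
t: 4.97
ee_pos: [508.1, 10.7, 45.6]
tool_rot: [0.554, 0.832, 0.0, 0.0]
ft_force: [-0.2, 0.1, 0.1]
opening: 18.0
finger_force: 0.0
```

```bash
cat >> h.py <<'E'
th=np.radians(22.5);O=np.array([575.6,-147.6]);ex=np.array([np.cos(th),np.sin(th)]);ey=np.array([-ex[1],ex[0]])
def H(p): p=np.asarray(p); return np.r_[(p[:2]-O)@ex,(p[:2]-O)@ey,p[2]].round(1)
E
python3 - <<'E'
from h import *
s=snap(tag="2"); o=bot.observe(); print(H(o['ee_pos']),o['ft_force'],o['opening'])
a=cv2.resize(s['side']['image'][190:340,190:330],(400,428),interpolation=3)
b=cv2.resize(s['wrist']['image'],(400,300));b=np.vstack([b,np.zeros((128,400,3),np.uint8)])
cv2.imwrite('pics/c2.png',np.hstack([a,b])[:,:,::-1])
E
```

```text
[ -1.6 171.9  45.9] [0.40632629 0.28290085 0.61058153] 17.971533301473364
```

View pics/c2.png

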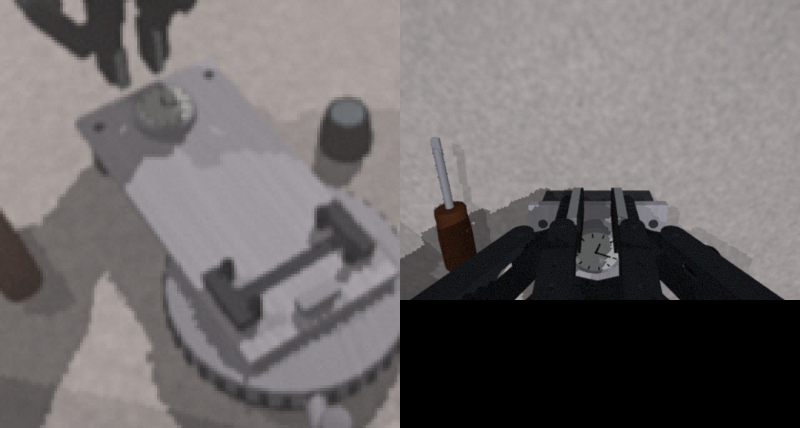

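Fingertips sit just behind the case (tips at about (118,80) and (155,65), case at (163,112)), and the wrist view shows them centred on the dial. Pushing now.

Call:
jog_arm(
  plan=[0,0,2,0,-4,0,0,0,-6,0.1,0,0,-8,0.1,0,0,-8,0.1,0,0,-8,0.1,0,0,-8,0.1,0,0,-8,0.1,0,0,-8,0.1,0,0,-8,0.1,0,0,-8,0.1,0,0,-8,0.1,0,0,-8,0.1,0,0,-8,0.1,0,0,-8,0.1,0,0,-6,0.1,0,0,-5,0,0,0,-4,0,0,0,0,0,0,0],
)

```text
t: 6.7
ee_pos: [556.1, -101.6, 43.2]
tool_rot: [0.555, 0.832, -0.0, 0.0]
ft_force: [0.3, -1.6, 0.7]
opening: 18.0
finger_force: 0.0
```

```bash
cat >> h.py <<'E'
def case(f):  # dial: bright, unsaturated, depth near 51
    P=cloud(f); z=P[...,2]; hx=(P[...,:2]-O)@ex; hy=(P[...,:2]-O)@ey
    m=(abs(z-51)<2.5)&(abs(hx)<35)&(hy>-20)&(hy<165)&(f['image'].min(-1)>110)&(f['depth']>0)
    v,u=np.where(m); 
    if len(u)<5: return None
    c=cv2.minEnclosingCircle(np.stack([hx[m],hy[m]],1).astype(np.float32)); return len(u),np.round(c[0],1),round(c[1],1),np.median(hx[m]).round(1),np.median(hy[m]).round(1)
E
python3 - <<'E'
from h import *
s=snap(tag="3"); o=bot.observe(); print(o['t'],H(o['ee_pos']),o['ft_force'],o['opening'])
for n in s: print(n,case(s[n]))
for n in ('scene','side','wrist'): print(n,case(load("1")[n]))
a=cv2.resize(s['side']['image'][190:340,190:330],(400,428),interpolation=3)
b=cv2.resize(s['wrist']['image'],(400,300));b=np.vstack([b,np.zeros((128,400,3),np.uint8)])
cv2.imwrite('pics/c3.png',np.hstack([a,b])[:,:,::-1])
E
```

```text
6.85 [-0.3 51.3 43.2] [-0.38962463  0.94594227 -0.96949675] 18.343412943195574
scene (9, array([12. , 20.9]), 9.2, np.float64(14.6), np.float64(19.7))
side (74, array([10.5, 20.2]), 15.2, np.float64(11.8), np.float64(18.0))
wrist (188, array([12.3, 34. ]), 29.7, np.float64(11.1), np.float64(10.1))
scene (112, array([ -1.3, 133.3]), 16.9, np.float64(-1.7), np.float64(132.8))
side (294, array([-4.1, 80.9]), 71.8, np.float64(-3.8), np.float64(131.9))
wrist (1371, array([ -1.4, 134.5]), 19.7, np.float64(-1.8), np.float64(134.9))
```

View pics/c3.png

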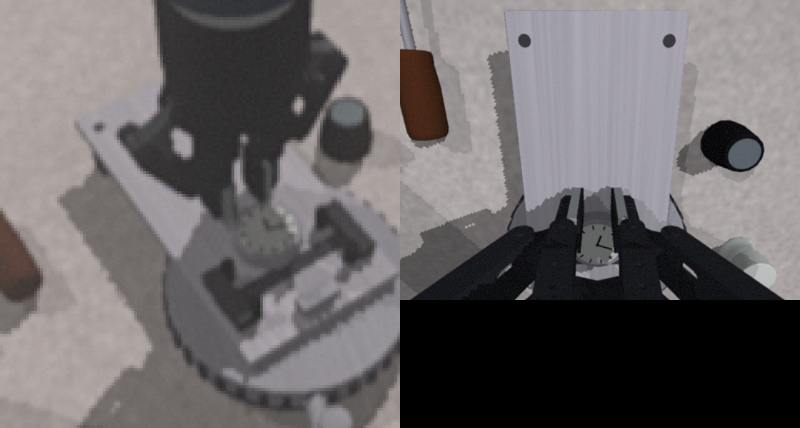

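The case is centred in front of the fingers in both views, at (267,233) in the side panel, about 22 mm short of home. Pushing on slowly.

Call:
jog_arm(
  plan=[-4,0,0,0,-4,0,0,0,-4,0,0,0,-3,0,0,0,-2,0,0,0,-2,0,0,0,-1,0,0,0,-1,0,0,0,-1,0,0,0,0,0,0,0,0,0,0,0],
)

```text
t: 7.77
ee_pos: [564.3, -120.9, 43.3]
tool_rot: [0.554, 0.832, -0.0, 0.0]
ft_force: [-0.3, -0.5, -0.8]
opening: 17.9
finger_force: 0.0
```

Run:
```python
from h import *
for i in range(3):
    o=bot.observe(); print(H(o['ee_pos']),o['ft_force'].round(1),o['ft_force'][:2]@ey)
    s=snap(tag="4")
def dial(f):
    P=cloud(f); m=(abs(P[...,2]-51)<3)&(f['depth']>0); hx=(P[...,:2]-O)@ex; hy=(P[...,:2]-O)@ey
    m&=(abs(hx)<24)&(hy>-19)&(hy<60); return m.sum(),hx[m].min(),hx[m].max(),hy[m].min(),hy[m].max()
for n in ('scene','side'): print(n,dial(s[n]),dial(load("3")[n]))
```

```text
[-0.2 29.  43.3] [-0.3 -0.5 -0.8] -0.32190140996872896
[-0.2 29.1 43.3] [-0.4 -0.8 -0.2] -0.6320616270414613
[-0.2 29.1 43.3] [-0.  -0.1  0.9] -0.04906687362776557
scene (np.int64(192), np.float64(-18.149755547928667), np.float64(23.010343329149755), np.float64(-18.709418075933808), np.float64(40.48016218463286)) (np.int64(193), np.float64(-18.050697696832827), np.float64(23.323198443606053), np.float64(1.8980966830235517), np.float64(59.922984328249726))
side (np.int64(466), np.float64(-23.217588534117667), np.float64(20.899504210100847), np.float64(-18.806012393232674), np.float64(38.71204145835732)) (np.int64(457), np.float64(-23.014518331738262), np.float64(19.66533691039469), np.float64(0.6054141955681644), np.float64(58.3917548141722))
```

Call:
jog_arm(
  plan=[-1,0,0,0,-1,0,0,0,0,0,0,0,0,0,0,0],
)

```text
t: 8.55
ee_pos: [565.1, -122.8, 43.3]
tool_rot: [0.554, 0.832, -0.0, 0.0]
ft_force: [-0.2, -0.2, -0.9]
opening: 18.3
finger_force: 0.0
```

Run:
```python
from h import *
for i in range(3):
    o=bot.observe(); print(H(o['ee_pos']),o['ft_force'].round(1),o['ft_force'][:2]@ey)
    s=snap(("scene","side"),tag="5")
a=cv2.resize(s['side']['image'][220:320,220:330],(396,360),interpolation=3)
b=cv2.resize(s['scene']['image'][140:240,190:300],(396,360),interpolation=3)
cv2.imwrite('pics/c5.png',cv2.convertScaleAbs(np.hstack([a,b])[:,:,::-1],alpha=1.5))
```

```text
[-0.3 26.9 43.3] [-0.2 -0.2 -0.9] -0.08930762250088674
[-0.2 27.  43.3] [-0.1  0.2 -0.8] 0.21015151811218474
[-0.2 27.  43.3] [-1.2 -0.1 -0.3] 0.370927644736468
```

View pics/c5.png

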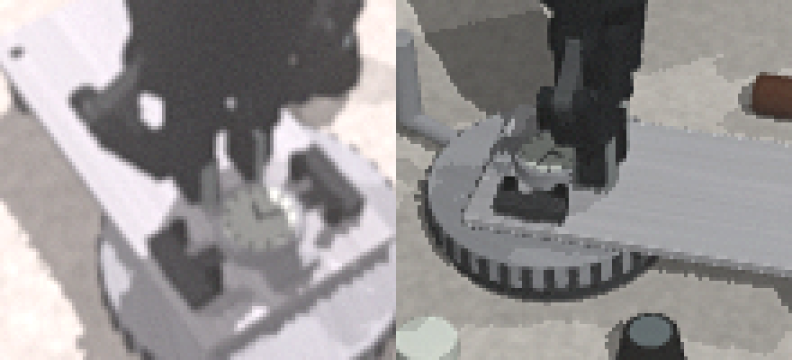

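The case at (260,218) in the left panel lies between the pins, with the stop at about (250,315) not yet touched. Advancing in small steps.

Call:
jog_arm(
  plan=[-1,0,0,0,-1,0,0,0,0,0,0,0,0,0,0,0],
)

```text
t: 9.18
ee_pos: [565.5, -123.5, 43.2]
tool_rot: [0.554, 0.833, 0.0, -0.001]
ft_force: [-1.5, 3.3, 1.5]
opening: 18.2
finger_force: 1.8
```

Call:
jog_arm(
  plan=[-1,0,0,0,-1,0,0,0,0,0,0,0,0,0,0,0],
)

```text
t: 9.52
ee_pos: [565.7, -123.9, 43.1]
tool_rot: [0.554, 0.833, 0.001, -0.002]
ft_force: [-3.9, 7.2, 2.7]
opening: 17.8
finger_force: 3.8
```

The force is now about 8 N, so the case is home against the stop. Backing off, lifting, and going over to the post.

Call:
jog_arm(
  plan=[3,0,0,0,6,0,0,0,4,0,-15,0,0,0,-20,0,0,0,-20,0,0,0,-15,0,-24.4,-7.6,0,0,-24.4,-7.6,0,0,-24.4,-7.6,0,0,-24.4,-7.6,0,0,-24.4,-7.6,0,0,-22.5,-7.3,0,0,0,0,0,6,0,0,0,6,0,0,0,6,0,0,0,6,0,0,0,0,0,0,0,0],
)

```text
t: 11.02
ee_pos: [575.5, -265.7, 113.4]
tool_rot: [0.714, 0.7, -0.0, 0.001]
ft_force: [-0.1, -1.0, -0.0]
opening: 17.9
finger_force: 0.0
```

Run:
```python
from h import *
s=snap(tag="6"); o=bot.observe(); print(H(o['ee_pos']),o['ft_force'].round(1),o['qpos'].round(2))
def dial(f):
    P=cloud(f); hx=(P[...,:2]-O)@ex; hy=(P[...,:2]-O)@ey
    g=f['image'].astype(int); m=(abs(P[...,2]-51)<3)&(f['depth']>0)&(np.hypot(hx,hy)<23); return m.sum(),hx[m].min(),hx[m].max(),hy[m].min(),hy[m].max()
for n in s: print(n,dial(s[n]))
# post top by depth
for n in ('scene','side'):
    f=load("0")[n]; P=cloud(f); m=(abs(P[...,2]-79)<3.5)&(np.hypot(P[...,0]-572,P[...,1]+259)<18)&(f['depth']>0); print(n,m.sum(),H(P[m].mean(0)))
a=cv2.resize(s['side']['image'][220:360,220:360],(360,360),interpolation=3)
b=cv2.resize(s['wrist']['image'],(430,322));b=np.vstack([b,np.zeros((38,430,3),np.uint8)])
cv2.imwrite('pics/c6.png',cv2.convertScaleAbs(np.hstack([a,b])[:,:,::-1],alpha=1.4))
```

```text
[ -45.2 -108.8  113.3] [ 0.  -0.4  1. ] [ 0.68  0.7  -0.47  1.65  0.38  0.89  0.05]
scene (np.int64(219), np.float64(-17.912051963855173), np.float64(22.05357983770098), np.float64(-22.439860975097254), np.float64(17.971384075038085))Traceback (most recent call last):
  File "<stdin>", line 6, in <module>
  File "<stdin>", line 5, in dial
    return umr_minimum(a, axis, None, out, keepdims, initial, where)
ValueError: zero-size array to reduction operation minimum which has no identity
```

Run:
```python
from h import *
s=load("6")
for n in s:
    f=s[n];P=cloud(f); hx=(P[...,:2]-O)@ex; hy=(P[...,:2]-O)@ey; m=(abs(P[...,2]-51)<3)&(f['depth']>0)&(np.hypot(hx,hy)<23); print(n,m.sum(),hx[m].mean(),hy[m].mean())
for n in ('scene','side'):
    f=load("0")[n]; P=cloud(f); m=(abs(P[...,2]-79)<3.5)&(np.hypot(P[...,0]-572,P[...,1]+259)<18)&(f['depth']>0); print(n,m.sum(),H(P[m].mean(0)))
a=cv2.resize(s['side']['image'][220:360,220:360],(360,360),interpolation=3)
b=cv2.resize(s['wrist']['image'],(430,322));b=np.vstack([b,np.zeros((38,430,3),np.uint8)])
cv2.imwrite('pics/c6.png',cv2.convertScaleAbs(np.hstack([a,b])[:,:,::-1],alpha=1.4))
```

```text
scene 219 3.1632429221889358 -1.0640676315484907
side 0 nan nan
wrist 4383 0.5912750802929824 -1.923794763092505
scene 40 [ -40.9 -100.4   79.1]
side 112 [ -46.1 -102.9   79. ]<stdin>:4: RuntimeWarning: Mean of empty slice.
  ret = ret.dtype.type(ret / rcount)
```

View pics/c6.png

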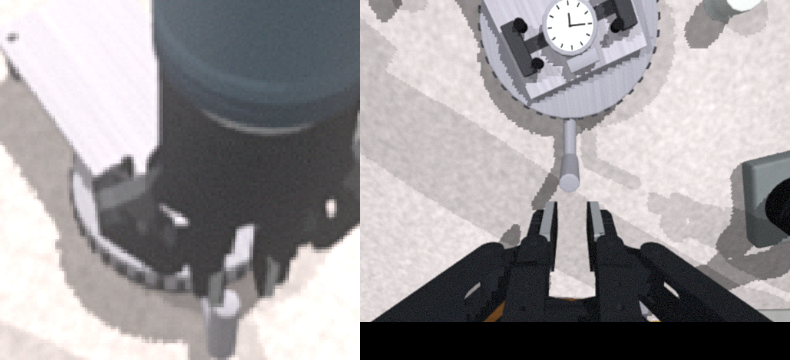

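The wrist view shows the case home against the stop. The post top is at about (209,183) in the panel, or (272,238) in the frame, in line with the fingers.

Run:
```python
from h import *
from scipy.spatial.transform import Rotation as R
f=load("6")['wrist']
P=cloud(f); m=(abs(P[...,2]-79)<4)&(f['depth']>0)&(np.hypot(*(P[...,:2]-[572,-259]).transpose(2,0,1))<20); v,u=np.where(m)
print(m.sum(),H(P[m].mean(0)),u.mean(),v.mean())
p=onz(f,272.2,238.3,80.);print(H(p))
p=P[m].mean(0) if m.sum()>20 else p
M=R.from_quat(f['o']['tool_rot']).as_matrix(); print('tool delta',M.T@(p-f['o']['ee_pos']))
q=H(p);print(np.hypot(*q[:2]),np.degrees(np.arctan2(q[1],q[0]))%360, 'tool y holder',np.degrees(np.arctan2(M[1,1],M[0,1]))-22.5)
```

```text
582 [-43.2 -99.9  79.1] 271.84192439862545 236.70103092783506
[ -43.2 -100.5   80. ]
tool delta [ 9.02654648 -1.71543806 34.17523072]
108.84047960203043 246.61477894278624 tool y holder -23.65973634060193
```

Call:
jog_arm(
  plan=[9.5,-1.7,0,0,0,0,0,0,0,0,0,0,0,0,0,0,0,0,10,0,0,0,15,0,0,0,15,0,0,0,15,0,0,0,12,0,0,0,8,0,0,0,0,0],
  hand=45,
)

```text
t: 12.08
ee_pos: [572.6, -255.0, 35.8]
tool_rot: [0.715, 0.699, -0.001, -0.002]
ft_force: [0.2, -0.7, -0.4]
opening: 45.3
finger_force: 0.0
```

Call:
jog_arm(
  plan=[0,0,0,0,0,0,0,0,0,0,0,0,0,0,0,0,0,0,0,0],
  hand=20,
  grip_force=20,
)

```text
t: 12.5
ee_pos: [574.4, -255.8, 38.9]
tool_rot: [0.715, 0.699, 0.0, 0.0]
ft_force: [-0.5, -0.3, 0.6]
opening: 19.9
finger_force: 0.0
```

Call:
jog_arm(
  plan=[0.27,-7.67,0,4,0.27,-7.67,0,4,0.27,-7.67,0,4,0.27,-7.67,0,4,0.27,-7.67,0,4,0.27,-7.67,0,4,0.27,-7.67,0,4,0.27,-7.67,0,4],
)

```text
t: 13.17
ee_pos: [517.2, -238.3, 39.0]
tool_rot: [0.881, 0.473, 0.001, 0.001]
ft_force: [1.9, -1.5, -2.3]
opening: 19.8
finger_force: 1.5
```

```bash
cat >> h.py <<'E'
def rep():
    from scipy.spatial.transform import Rotation as R
    o=bot.observe(); M=R.from_quat(o['tool_rot']).as_matrix(); q=H(o['ee_pos'])
    print('t',o['t'],'tcp',q,'r',np.hypot(*q[:2]).round(1),'ang',(np.degrees(np.arctan2(q[1],q[0]))%360).round(1),'Ftool',(M.T@o['ft_force']).round(1),'tooly',(np.degrees(np.arctan2(M[1,1],M[0,1]))-22.5).round(1),'q',o['qpos'].round(2),o['opening'],o['finger_force'])
E
python3 -c "
from h import *
rep()"
```

```text
t 13.1667 tcp [-88.6 -61.4  39. ] r 107.8 ang 214.7 Ftool [-0.2  2.5  2.3] tooly -56.0 q [ 0.57  0.69 -0.28  1.85  0.31  0.63 -0.49] 19.760010324265483 1.5314900502562523
```

Call:
jog_arm(
  plan=[0.27,-7.67,0,4,0.27,-7.67,0,4,0.27,-7.67,0,4,0.27,-7.67,0,4,0.27,-7.67,0,4,0.27,-7.67,0,4,0.27,-7.67,0,4,0.27,-7.67,0,4,0,0,0,0],
)

```text
t: 13.92
ee_pos: [477.0, -190.6, 38.8]
tool_rot: [0.977, 0.213, 0.0, 0.0]
ft_force: [0.2, -0.3, -1.3]
opening: 20.1
finger_force: 0.0
```

```bash
python3 -c "
from h import *
rep()"
```

```text
t 13.9167 tcp [-107.6   -2.    38.8] r 107.6 ang 181.1 Ftool [0.  0.4 1.3] tooly -87.9 q [ 0.4   0.62 -0.14  2.    0.16  0.53 -0.99] 20.078144192578115 0.0
```

Now small 1° steps, watching the force.

Call:
jog_arm(
  plan=[0.02,-1.92,0,1,0.02,-1.92,0,1,0.02,-1.92,0,1,0,0,0,0],
)

```text
t: 14.25
ee_pos: [475.0, -186.5, 38.6]
tool_rot: [0.982, 0.188, 0.001, 0.0]
ft_force: [1.7, -1.3, 1.3]
opening: 19.6
finger_force: 1.1
```

Call:
jog_arm(
  plan=[0.02,-1.92,0,1,0.02,-1.92,0,1,0,0,0,0,0,0,0,0],
)

```text
t: 14.58
ee_pos: [473.0, -182.4, 38.2]
tool_rot: [0.985, 0.171, -0.0, -0.0]
ft_force: [1.2, -1.5, 1.0]
opening: 20.4
finger_force: 1.0
```

Call:
jog_arm(
  plan=[0.02,-1.92,0,1,0,0,0,0,0,0,0,0],
)

```text
t: 14.83
ee_pos: [472.2, -180.6, 38.2]
tool_rot: [0.987, 0.162, -0.0, -0.0]
ft_force: [1.8, -1.2, 0.6]
opening: 20.3
finger_force: 0.8
```

```bash
python3 -c "
from h import *
rep()"
```

```text
t 14.8333 tcp [-108.2    9.1   38.2] r 108.6 ang 175.2 Ftool [ 1.3  1.7 -0.6] tooly -93.8 q [ 0.37  0.61 -0.11  2.02  0.13  0.52 -1.09] 20.339289079305924 0.8496791683137417
```

Call:
jog_arm(
  plan=[0.02,-1.92,0,1,0.02,-1.92,0,1,0,0,0,0,0,0,0,0],
)

```text
t: 15.17
ee_pos: [471.2, -177.1, 38.2]
tool_rot: [0.989, 0.145, -0.0, 0.0]
ft_force: [1.9, -2.6, -1.7]
opening: 19.9
finger_force: 1.6
```

Call:
jog_arm(
  plan=[0.02,-1.92,0,1,0,0,0,0,0,0,0,0],
)

```text
t: 15.42
ee_pos: [470.7, -175.6, 38.2]
tool_rot: [0.991, 0.136, 0.0, 0.0]
ft_force: [3.5, -3.5, -1.8]
opening: 20.3
finger_force: 2.2
```

Call:
jog_arm(
  plan=[0.02,-1.92,0,1,0,0,0,0,0,0,0,0],
)

```text
t: 15.67
ee_pos: [470.4, -174.0, 38.3]
tool_rot: [0.992, 0.127, 0.0, 0.0]
ft_force: [2.9, -4.5, -2.7]
opening: 19.8
finger_force: 2.6
```

Call:
jog_arm(
  plan=[0.02,-1.92,0,1,0,0,0,0,0,0,0,0],
)

```text
t: 15.92
ee_pos: [470.0, -172.5, 38.3]
tool_rot: [0.993, 0.119, 0.0, 0.001]
ft_force: [3.8, -5.6, -3.5]
opening: 20.0
finger_force: 3.1
```

Call:
jog_arm(
  plan=[0.02,-1.92,0,1,0,0,0,0,0,0,0,0],
)

```text
t: 16.17
ee_pos: [469.8, -171.0, 38.3]
tool_rot: [0.994, 0.11, 0.0, 0.001]
ft_force: [3.9, -6.8, -4.6]
opening: 20.4
finger_force: 3.6
```

```bash
python3 -c "
from h import *
rep()"
```

```text
t 16.1667 tcp [-106.7   18.9   38.3] r 108.4 ang 170.0 Ftool [2.3 7.4 4.6] tooly -99.9 q [ 0.33  0.6  -0.08  2.04  0.1   0.5  -1.18] 20.411147267159308 3.565393388271332
```

Call:
jog_arm(
  plan=[0.02,-1.92,0,1,0.02,-1.92,0,1,0.02,-1.92,0,1,0.02,-1.92,0,1,0,0,0,0,0,0,0,0],
)

```text
t: 16.67
ee_pos: [468.8, -164.9, 38.3]
tool_rot: [0.997, 0.075, 0.001, 0.002]
ft_force: [4.8, -11.0, -7.3]
opening: 20.3
finger_force: 5.6
```

```bash
python3 -c "
from h import *
rep()
s=snap(tag='7')
a=cv2.resize(s['side']['image'][200:350,200:350],(360,360),interpolation=3)
b=cv2.resize(s['wrist']['image'],(430,322));b=np.vstack([b,np.zeros((38,430,3),np.uint8)])
cv2.imwrite('pics/c7.png',cv2.convertScaleAbs(np.hstack([a,b])[:,:,::-1],alpha=1.4))
"
```

```text
t 16.6667 tcp [-105.3   24.9   38.3] r 108.2 ang 166.7 Ftool [ 3.1 11.5  7.3] tooly -103.9 q [ 0.3   0.59 -0.06  2.05  0.08  0.5  -1.25] 20.308083696336634 5.557285398244858
```

View pics/c7.png

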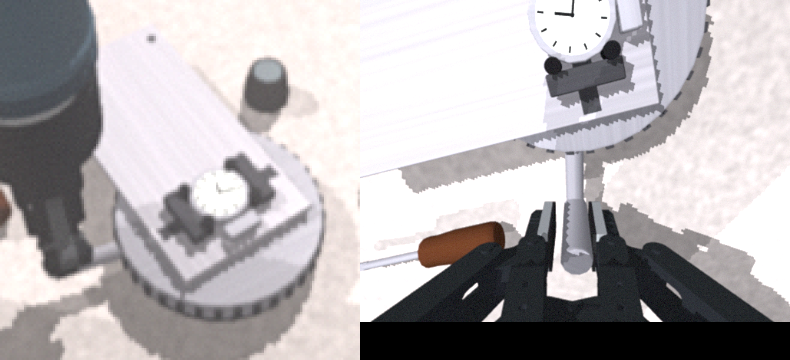

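The wrist panel shows both pins of jaw B touching the case, with the post held between the fingers at (575,240). The side panel shows both jaws on the case. Releasing and lifting.

Call:
jog_arm(
  plan=[0,2,0,0,0,2,0,0,0,0,0,0,0,0,0,0,0,0,0,0],
  hand=42,
)

```text
t: 17.23
ee_pos: [467.8, -165.3, 38.1]
tool_rot: [0.997, 0.076, -0.001, -0.001]
ft_force: [0.0, 0.7, 0.1]
opening: 42.0
finger_force: 0.0
```

Call:
jog_arm(
  plan=[0,0,-10,0,0,0,-15,0,0,0,-20,0,0,0,-20,0,0,0,-20,0,0,0,-20,0,0,0,-20,0,0,0,-20,0,0,0,0,0,0,0,0,0],
)

```text
t: 18.07
ee_pos: [469.1, -166.1, 184.7]
tool_rot: [0.997, 0.076, 0.001, 0.0]
ft_force: [-0.4, 1.2, 0.4]
opening: 42.2
finger_force: 0.0
```

```bash
python3 -c "
from h import *
rep()
s=snap(tag='8')
for n in s:
    f=s[n];P=cloud(f); hx=(P[...,:2]-O)@ex; hy=(P[...,:2]-O)@ey; g=f['image'].min(-1)
    m=(abs(P[...,2]-51)<3)&(f['depth']>0)&(np.hypot(hx,hy)<23)&(g>70); print(n,m.sum(),hx[m].mean(),hy[m].mean(),np.median(P[...,2][m]))
    m=(abs(P[...,2]-79)<3)&(f['depth']>0)&(abs(np.hypot(hx,hy)-110)<12)&(hx<-60); 
    if m.sum()>5: print('post',m.sum(),np.degrees(np.arctan2(hy[m].mean(),hx[m].mean()))%360)
a=cv2.resize(s['side']['image'][200:350,200:350],(360,360),interpolation=3)
b=cv2.resize(s['wrist']['image'],(430,322));b=np.vstack([b,np.zeros((38,430,3),np.uint8)])
cv2.imwrite('pics/c8.png',cv2.convertScaleAbs(np.hstack([a,b])[:,:,::-1],alpha=1.4))
"
```

```text
t 18.0667 tcp [-105.5   23.7  184.7] r 108.1 ang 167.3 Ftool [-0.2 -1.2 -0.4] tooly -103.8 q [ 0.32  0.34 -0.09  1.98  0.04  0.82 -1.21] 42.18772066187154 0.0
scene 194 1.669198886577564 -0.8127536644473697 51.43735058922783
post 36 172.58993687769612
side 454 -1.6444975939164148 -2.030786974959552 50.675772325662166
post 93 174.17627571674544
wrist 2396 0.9119193976735134 -0.5221150959853925 50.910774341104684
post 309 172.7529715759245
```

View pics/c8.png

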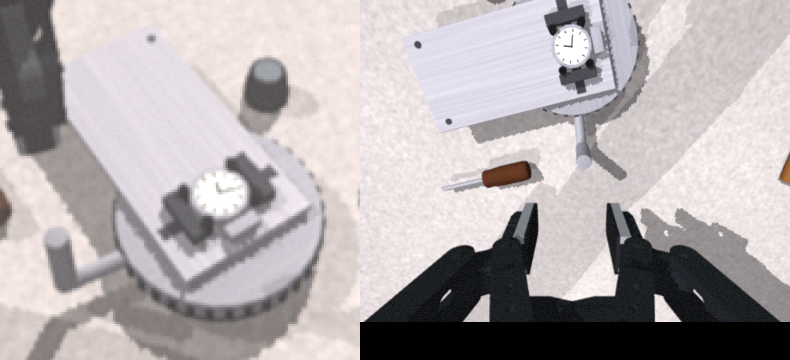

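The case is clamped between all four pins, at (572,45) in the wrist panel, with the post free at (583,160) and the bench items undisturbed. Before handing in, I'll check that the sleeve doesn't creep.

Call:
jog_arm(
  plan=[0,0,0,0,0,0,0,0,0,0,0,0,0,0,0,0,0,0,0,0,0,0,0,0,0,0,0,0,0,0,0,0,0,0,0,0,0,0,0,0,0,0,0,0,0,0,0,0,0,0,0,0,0,0,0,0,0,0,0,0,0,0,0,0,0,0,0,0,0,0,0,0,0,0,0,0,0,0,0,0],
)

```text
t: 19.88
ee_pos: [468.5, -166.2, 183.3]
tool_rot: [0.997, 0.076, -0.0, 0.0]
ft_force: [0.4, 0.4, 0.4]
opening: 42.0
finger_force: 0.0
```

```bash
python3 -c "
from h import *
s=snap(tag='9')
for n in s:
    f=s[n];P=cloud(f); hx=(P[...,:2]-O)@ex; hy=(P[...,:2]-O)@ey
    m=(abs(P[...,2]-79)<3)&(f['depth']>0)&(abs(np.hypot(hx,hy)-110)<12)&(hx<-60); print(n,np.degrees(np.arctan2(hy[m].mean(),hx[m].mean()))%360)
# bench items before (1) / after: wrist-free check from scene image difference around them
a,b=load('0')['scene']['image'].astype(int),s['scene']['image'].astype(int)
for nm,(x,y) in dict(jar=(198,240),loupe=(260,238)).items(): print(nm,abs(a-b)[y-15:y+15,x-15:x+15].mean())
"
```

```text
scene 172.74521784496775
side 174.1302558535278
wrist 172.74162796373727
jar 2.2025925925925924
loupe 1.922962962962963
```

The sleeve isn't creeping, so I'm handing in.

```bash
python3 -c "
from workcell import bot
print(bot.finish_job())"
```

```text
the job is handed in; nothing more can be done
None
```

I slid the case home against the stop and clamped it with the sleeve at about 1.55 rad, with no creep seen after release and the loupe, jar and screwdriver left undisturbed; the job was handed in at about 20 s, but no verdict was returned and the jaw force was only estimated (about 16 N each), not measured.

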